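Set the eccentric cam and slide the heel lift home

TASK

On the green cam jig, turn the cam by pushing its upright black handle until the cam's low point (red mark) faces the slide's nose, and only then push the slide by its blue rear plate fully home against the two brass stops. Use light fingertip pushes only: grip nothing, leave the leather heel lift lying in the slide's tray, and leave the things around the jig where they are. Finish with the cam still at its low point and the slide home.

Things in the scene. Friction and masses are not known exactly. Their poses are not given: they have to be found in the camera images.
- cam_jig: Cam jig bolted to the table: green base plate 250 x 112 x 12 mm. Origin at the centre of the plate's underside; its x axis runs along the plate in the slide's forward direction (from the blue push plate towards the cam), y to the left of that, z up. The slide runs between two steel rails (tops at 30 mm); two brass stop posts, tops at 32 mm, stand 32 mm either side of the centre line at x = +18 mm.
- cam_pivot (a point): Point on the cam's vertical pivot axis, 40 mm above the table, on the jig's centre line 80 mm ahead of the plate's centre. The cam is a steel disc of 72 mm diameter, 14 to 30 mm above the table, whose centre is 14 mm off the pivot towards the handle: its edge is 22 mm from the pivot at the low point (opposite the handle) and 50 mm at the high point. The pivot's head reaches 47 mm.
- cam_lever: The turning part: steel cam disc, lever arm and black handle. Origin on the pivot axis at table height; its x axis points along the lever arm to the handle, its low point lies on -x, z up.
- follower_slide: The sliding part: tray, nose and blue push plate. Origin at table height below the middle of the tray's front shoulders; x axis forward along the jig. Nose tip 45 mm ahead of the origin, rear face 84 mm behind it.
- cam_handle (a point): Middle of the straight part of the upright black round handle (20 mm diameter, from 42 to 94 mm above the table), 80 mm from the pivot, this point 70 mm above the table. The lever arm below it is 16 mm wide with its top at 41 mm. The lever turns stiffly (about 6 N sideways at the handle) and stays where it is left; more than 45 N on the lever counts as gripping or forcing it.
- cam_low_point (a point): Point on the cam's edge at its low point, 22 mm from the pivot, opposite the handle, on the disc's top 30 mm above the table; a short red line on the disc leads to it.
- cam_turn (a joint): Turn of the cam in rad, counter-clockwise from above positive; 0 when the low point faces the slide's nose squarely, that is with the handle pointing straight forward along the jig's x axis, away from the slide. Range -0.8 to 2.5, no detent; it starts between 1.0 and 2.2, with the handle on the left of the jig (jig +y), so the handle must be pushed clockwise.
- push_face (a point): Centre of the flat rear face of the slide's blue push plate, 52 mm above the table. The plate is 82 mm wide, 12 mm thick, from 25 to 67 mm above the table, and faces jig -x. Push it along jig +x. The slide is a 84 x 90 mm aluminium tray; its nose, 24 mm wide and 45 mm long with a red line on top, points at the cam.
- slide_travel (a joint): Forward travel of the slide in m: 0 fully back (start), 0.045 fully home, where its front shoulders meet the two brass stops. It slides with about 3 N friction and has no spring; more than 60 N on it counts as forcing it. With the cam turned away from its low point the nose runs against the disc 5 to 22 mm short of home.
- heel_lift: Loose brown leather heel lift, 58 x 64 x 8 mm, 50 g, lying in the slide's tray on a floor 25 mm above the table and riding with the slide. Origin at the centre of its underside.
- brown_thread: Bystander: spool of brown thread 44 x 77 x 60 mm, upright on the table; origin at the centre of its underside.
- oil_bottle: Bystander: white oil bottle with a red cap, 42 mm diameter, 141 mm tall; origin at the centre of its underside.
- tape_roll: Bystander: roll of cream tape lying flat, 82 x 86 x 26 mm; origin at the centre of its underside.
- beeswax: Bystander: brown lump of beeswax with black thread grooves, 30 x 46 x 23 mm; origin at the centre of its underside.
Things that resemble listed ones, but are neither listed nor needed, are in the scene too. There is more than one size of the heel_lift; the job needs the smallest.

How it is judged:
By the outcome, as a careful person would: the job done as asked, in the order asked, and still so for the second after the job is handed in, with the robot touching nothing.
It also fails if it takes over 51 s, if anything falls off the work surface, if the arm or the gripper's body presses on something with over 40 N, if the wrist force passes 120 N, or if a joint passes its speed limit or range.

ROBOT

A 6-joint arm with a two-finger parallel gripper is mounted at the origin on a cart in front of the work surface, level with it; the furniture and walls round the work are solid. World frame = base frame: x ahead of the robot, y to its left, z up, the work surface at z = 0. Lengths are in mm, angles in rad, forces in N, time in s.
With the tool pointing down it reaches from about 325 to 875 mm from the base axis. Payload 4.4 kg.
Tool frame: the origin (TCP) lies on the centre line of the jaws, within the pads' length; the fingertips stand ahead of it and the grasp point (between the pads) lies 6 mm ahead of it (ctrl.tcp_to_tips is the z of the fingertips in the tool frame, in mm); z points along the fingers, y is the direction in which the jaws open and shut (so a half turn about z gives the same grasp; the last joint's range is limited). The gripper opens to 85 mm and grips with 20 to 120 N. Pads are 22 mm wide; open, the fingers measure 114 mm over their backs; the gripper's body (76 mm by 85 mm) begins 54 mm behind the grasp point. The pads swing forward as they close: fully open they stand 13 mm farther back than shut.
Start: joints at [-0.15, 0.207, 1.542, -0, 1.393, -0.15], TCP at [575.002, -0.012, 222.982] pointing down, gripper open.
Joint ranges: [-2.73, 2.73], [-0.86, 2.22], [0.23, 2.46], [-1.11, 4.25], [0.08, 2.63], [-2.82, 2.82]. Speed limits (rad/s): [2.79, 2.79, 3.14, 3.14, 3.14, 3.14].

INTERFACE

Orientations are given as a 3x3 rotation matrix whose columns are the frame's x, y, z axes.
In Python, from plant import ctrl, sensors, optics gives the robot as it stands. Calls block until the motion is done:
- ctrl.move_ptp(position, orientation): joint-space move of the TCP to a pose.
- ctrl.move_l(position, rot=None, vel=150, threshold=None): straight line of the TCP; rot=None keeps the orientation; vel is the mean speed in mm/s. With threshold (N) it stops when the force on the tool has changed by that much, and returns True; else False.
- ctrl.set_joints(angles): joint-space move.
- ctrl.gripper_to(opening, force=None): finger opening in mm; force is the grip in N (None keeps the last); returns when the fingers have stopped.
- ctrl.hold(seconds).
- ctrl.solve_ik(position, orientation): joint angles nearest the present ones, or None.
- sensors.read_state(): the state.
- optics.grab_frame(name): name is "scene" or "side" or "wrist"; returns (picture, depth): 420x560x3 uint8, red, green, blue; 420x560 float32, mm along the optical axis (not along the pixel's ray), 0 where there is no reading.
- optics.camera_params(name): a dict with "mtx" (3x3 intrinsics, pixels), "k1" (the pictures are not rectified: a ray, as slopes to the right and down, at radius r is drawn at 1 + k1 r^2 times it, then the intrinsics apply), "R" (3x3) and "t" (3): a world point X has camera coordinates R X + t; the wrist camera has in their place "T_tool_cam" (4x4, takes a point from camera to tool coordinates, whose origin is the TCP and whose axes are the flange's). Camera axes: x right, y down, z forward; pixel columns grow to the right and rows downward; lengths in mm; the calibration is good to about 2 mm. A picture is of the moment at which its call begins: read the wrist's pose just before it. camera_params takes no time and is no camera call.
A pose or a line that the arm cannot do raises ctrl.MotionError and nothing moves.
- ctrl.finish_job(): hands the job in, once; it reports no verdict.
The state is a dict: "t": time; "q": joint angles; "qvel": joint speeds; "tau": joint torques, N m; "eef_pos": TCP position; "eef_rot": TCP orientation; "force": force on the tool from outside, world axes, zero at the start; "wrist_torque": the same for the moment, N m; "grip_width": finger opening in mm.
Only numpy, scipy, OpenCV 4.12 (cv2) and the standard library are available. Lean on these libraries where they do the work, as an engineer would, in place of code of your own. Each camera call takes 0.05 s, during which the arm holds its last target.

## Working session

There is one attempt and no reset: what is moved stays moved. The work goes in short steps, each a Python script; the robot and the scene stay as the last script left them, time stands still between calls to the robot, and variables do not carry over. Pictures are saved under pics/ and viewed, and the job is handed in when it is done.

```bash
ls; mkdir -p pics; python3 - <<'E'
from plant import ctrl, sensors, optics
import cv2
for n in ("scene","side","wrist"):
    s=sensors.read_state()
    p,d=optics.grab_frame(n)
    cv2.imwrite(f"pics/{n}0.png",p[:,:,::-1])
    import numpy as np; np.savez(f"{n}0.npz",p=p,d=d,pos=s["eef_pos"],rot=s["eef_rot"])
    print(n,optics.camera_params(n))
print(s, ctrl.tcp_to_tips)
E
```

```text
pics
scene {'mtx': array([[409.90198079,   0.        , 280.94385477],
       [  0.        , 409.90198079, 206.41467685],
       [  0.        ,   0.        ,   1.        ]]), 'k1': -0.0012412989592750375, 'R': array([[-0.89639887, -0.44283985, -0.01902465],
       [-0.25691514,  0.55406677, -0.79183624],
       [ 0.36119757, -0.70491338, -0.61043709]]), 't': array([509.55555404, 188.73638574, 824.3489698 ])}
side {'mtx': array([[427.96983767,   0.        , 276.27523986],
       [  0.        , 427.96983767, 221.75895752],
       [  0.        ,   0.        ,   1.        ]]), 'k1': 0.014739546034897149, 'R': array([[ 0.91812481, -0.39626262, -0.00477059],
       [-0.16957204, -0.3819544 , -0.90849115],
       [ 0.35817894,  0.83491722, -0.41787687]]), 't': array([-518.64755397,  181.4605702 ,  672.2286108 ])}
wrist {'mtx': array([[332.85537716,   0.        , 276.55348489],
       [  0.        , 332.85537716, 214.67427843],
       [  0.        ,   0.        ,   1.        ]]), 'k1': -0.014457379407540041, 'T_tool_cam': array([[-1.51686695e-03, -9.45039102e-01, -3.26953812e-01,
         8.5
[... 351 characters left out ...]
56665e-06,
        1.39354579e+00, -1.50504739e-01]), 'qvel': array([ 0.00050978, -0.00249478, -0.00243395, -0.00031118, -0.00066509,
       -0.00049269]), 'tau': array([-6.50861111e-04, -3.84093010e+01, -2.92548752e+01, -2.51638894e-04,
        4.84987657e-03,  7.72491080e-05]), 'eef_pos': array([5.74270153e+02, 1.00406300e-01, 2.21915626e+02]), 'eef_rot': array([[-8.39109451e-06,  9.99997738e-01, -2.12699308e-03],
       [ 9.99999949e-01,  9.07092990e-06,  3.19613311e-04],
       [ 3.19631882e-04, -2.12699029e-03, -9.99997687e-01]]), 'force': array([-0.46700909, -1.32869477, -0.06038918]), 'wrist_torque': array([-0.02410277, -0.02312852, -0.02074544]), 'grip_width': 85.26487637549133} 25.0
```

View pics/scene0.png

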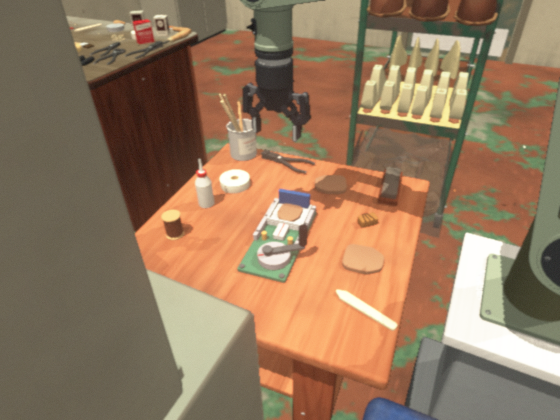

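View pics/side0.png

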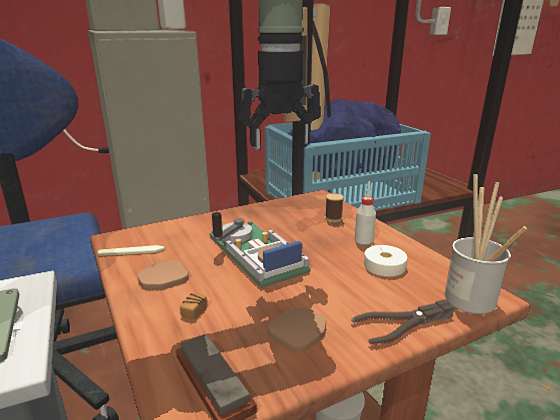

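View pics/wrist0.png

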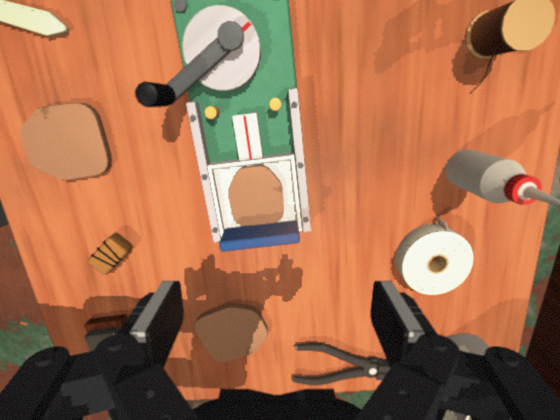

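The wrist view shows everything from above: pivot head near (230,36), handle top near (152,95), brass stops at (211,113) and (275,103), blue plate near (260,237). Image up is about world +y, so the jig points that way. Next I'll localise these points.

```bash
cat > h.py <<'E'
import numpy as np, cv2
from plant import ctrl, sensors, optics
def camT(n,pos=None,rot=None):
    c=optics.camera_params(n)
    if n=="wrist":
        T=c["T_tool_cam"]; R=rot@T[:3,:3]; o=rot@T[:3,3]+pos
    else: R=c["R"].T; o=-R@c["t"]
    return c,R,o
def ray(c,uv):
    m=c["mtx"]; d=np.array([(uv[0]-m[0,2])/m[0,0],(uv[1]-m[1,2])/m[1,1]]); u=d.copy()
    for _ in range(8): u=d/(1+c["k1"]*(u@u))
    return np.array([u[0],u[1],1])
def onz(n,uv,z,pos=None,rot=None):
    c,R,o=camT(n,pos,rot); d=R@ray(c,uv); return o+d*(z-o[2])/d[2]
def blobs(img,lo,hi,amin=15):
    h=cv2.cvtColor(img,cv2.COLOR_RGB2HSV); m=cv2.inRange(h,np.array(lo),np.array(hi))
    n,l,s,c=cv2.connectedComponentsWithStats(m)
    return m,[(s[i,4],c[i].round(1).tolist(),s[i,:4].tolist()) for i in range(1,n) if s[i,4]>=amin]
E
python3 - <<'E'
from h import *
z=np.load("wrist0.npz"); p=z["p"];P=z["pos"];R=z["rot"]
cv2.imwrite("pics/crop0.png",cv2.resize(p[0:260,130:330],None,fx=2.3,fy=2.3,interpolation=cv2.INTER_CUBIC)[:,:,::-1])
for nm,lo,hi in (("brass",(20,150,120),(32,255,255)),("red",(0,180,120),(4,255,255)),("red2",(174,150,100),(180,255,255)),("blue",(105,120,40),(125,255,255))):
    m,b=blobs(p,lo,hi,6); print(nm,[x for x in b if 100<x[1][0]<330])
m,b=blobs(p,(105,120,40),(125,255,255))
m[:, :190]=0
pts=cv2.findNonZero(m); print(cv2.boxPoints(cv2.minAreaRect(pts)))
for nm,uv,h in (("piv",(230,36),47),("hnd",(150,95),94),("s1",(211,113),32),("s2",(275,103.5),32)): print(nm,onz("wrist",uv,h,P,R))
E
```

```text
brass []
red [(np.int32(22), [245.4, 26.4], [242, 23, 8, 8])]
red2 []
blue [(np.int32(406), [236.9, 241.8], [220, 229, 44, 21])]
[[218.32309 230.58463]
 [261.27695 225.2154 ]
 [263.7231  244.78464]
 [220.76926 250.15387]]
piv [533.8976815  138.66638772  47.        ]
hnd [474.54275659  89.37980859  94.        ]
s1 [510.23665063  73.31393608  32.        ]
s2 [573.11456567  82.03696059  32.        ]
```

View pics/crop0.png

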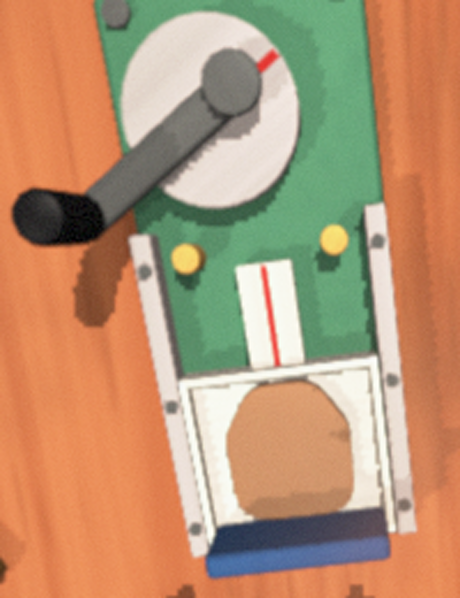

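```bash
cat >> h.py <<'E'
def rot(phi):
    c,s=np.cos(phi),np.sin(phi); return np.array([[c,s,0],[s,-c,0],[0,0,-1.]])
PIV=np.array([533.6,138.9]); PSI=np.arctan2(62.9,-8.7)
def snap(n,name):
    s=sensors.read_state(); p,d=optics.grab_frame(n); cv2.imwrite(f"pics/{name}.png",p[:,:,::-1]); np.savez(name+".npz",p=p,d=d,pos=s["eef_pos"],rot=s["eef_rot"]); return s,p,d
def tcp(t,off,r=80,z=80):   # lever angle t (jig), tool offset behind handle
    th=PSI+t; u=np.array([np.cos(th),np.sin(th)]); w=np.array([-u[1],u[0]])
    q=PIV+r*u+off*w; return np.array([*q,z]), rot(th-np.pi/2)
E
python3 - <<'E'
from h import *
h=onz("wrist",(146.5,94),94,*[np.load("wrist0.npz")[k] for k in("pos","rot")])[:2]
d=h-PIV; t0=(np.arctan2(d[1],d[0])-PSI)%(2*np.pi); print(h,np.hypot(*d),t0)
for t in np.linspace(t0,-.1,8):
    p,R=tcp(t,21); print(t.round(2),p.round(0),np.round(ctrl.solve_ik(p,R),2))
ctrl.gripper_to(0,20)
p,R=tcp(t0,55,z=160); ctrl.move_ptp(p,R)
p[2]=80; ctrl.move_l(p,vel=150)
s,_,_=snap("wrist","w1"); snap("side","s1")
print(s["t"],s["force"],s["eef_pos"],s["grip_width"],ctrl.tcp_to_tips)
E
```

```text
[471.8527901   90.14159942] 78.67718574815251 2.1017487828589525
2.1 [484.  73.  80.] [-0.03  0.2   1.88 -0.    1.07 -0.7 ]
1.79 [466.  91.  80.] [ 0.01  0.17  1.91 -0.    1.06 -0.34]
1.47 [454. 115.  80.] [ 0.06  0.16  1.93 -0.    1.06  0.02]
1.16 [451. 140.  80.] [ 0.12  0.17  1.92 -0.    1.06  0.39]
0.84 [455. 166.  80.] [ 0.17  0.19  1.89 -0.    1.06  0.76]
0.53 [468. 189.  80.] [ 0.21  0.23  1.84 -0.    1.07  1.12]
0.21 [486. 207.  80.] [ 0.24  0.27  1.78 -0.    1.09  1.46]
-0.1 [510. 218.  80.] [ 0.25  0.32  1.72 -0.    1.1   1.78]
2.225 [ 0.22874651 -0.24223101  0.17527815] [506.29141925  45.80763516  80.91097877] 0.0665713468361261 25.0
```

View pics/w1.png

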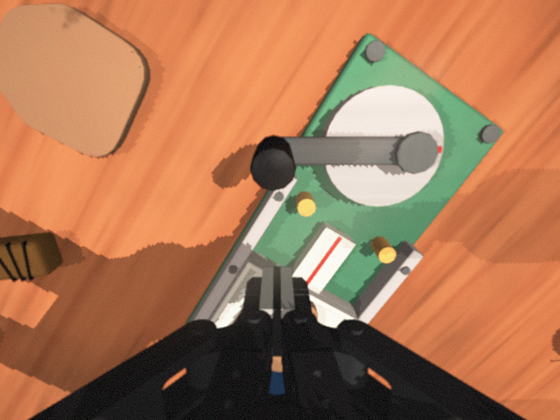

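View pics/s1.png

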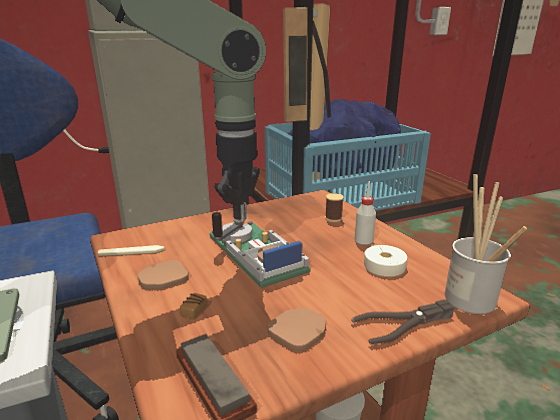

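The handle (top at 272,160) is straight ahead of the closed fingertips (277,290). I'll approach until contact, then sweep along the arc and stop short to check.

```bash
python3 - <<'E'
from h import *
t0=2.10
p,R=tcp(t0,12); hit=ctrl.move_l(p,R,vel=40,threshold=2.5)
s=sensors.read_state(); e=s["eef_pos"]
th=PSI+t0; w=np.array([-np.sin(th),np.cos(th)]); u=np.array([np.cos(th),np.sin(th)])
off=(e[:2]-PIV)@w; print(hit,s["t"],"off",off,(e[:2]-PIV)@u,s["force"])
off=min(max(off,19),26)
for t in np.arange(t0-.2,0.29,-.2):
    p,R=tcp(t,off); ctrl.move_l(p,R,vel=80)
    s=sensors.read_state(); print(round(t,2),round(s["t"],2),s["force"].round(1))
s,_,_=snap("wrist","w2"); print(off, s["eef_pos"])
E
```

```text
True 3.15 off 19.870564508156328 80.22967323453707 [ 1.24283975 -1.23792599  1.55691936]
1.9 3.51 [ 1.2 -1.5 -1.1]
1.7 3.87 [ 0.3 -3.1 -0.5]
1.5 4.22 [ 1.  -2.4  0. ]
1.3 4.58 [ 0.2 -2.9 -0.6]
1.1 4.94 [-0.4 -2.8 -1.2]
0.9 5.3 [-0.4 -1.9 -1.4]
0.7 5.66 [-0.1 -1.9  0.5]
0.5 6.02 [-0.1 -1.3 -0.8]
0.3 6.38 [-1.4 -2.2 -0.3]
19.870564508156328 [481.18569788 202.87460446  79.68047087]
```

View pics/w2.png

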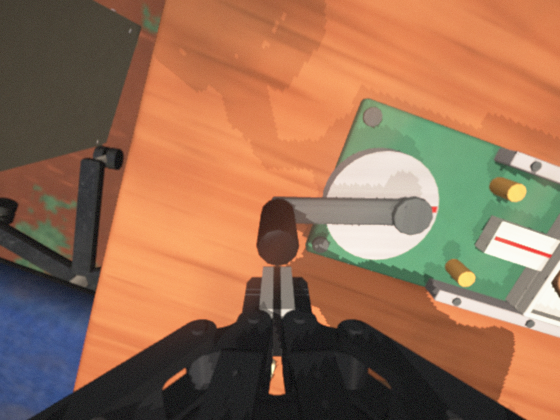

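```bash
python3 - <<'E'
from h import *
off=19.87
for t in (.17,.05):
    p,R=tcp(t,off); ctrl.move_l(p,R,vel=60)
p,R=tcp(.05,off+40); ctrl.move_l(p,R,vel=100)
p,R=tcp(.05,130,z=200); R=rot(PSI); p[:2]=PIV+np.array([20,-95]); 
ctrl.move_ptp(p,R); ctrl.hold(.1)
s,im,_=snap("wrist","w3"); print(s["t"],s["eef_pos"])
E
```

```text
9.3333 [553.32717548  44.26373052 199.56744101]
```

View pics/w3.png

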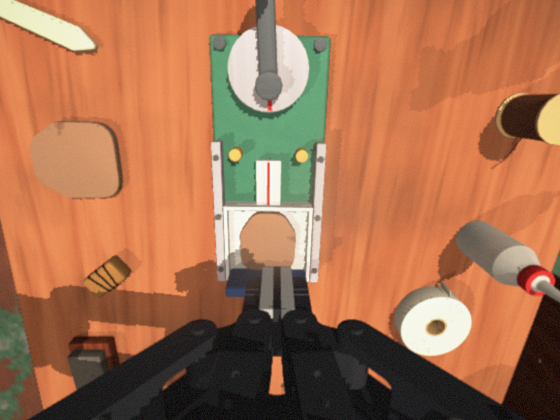

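The lever now points almost straight forward, with the red mark facing the nose (269,103). The handle is out of frame, so I'll shift for an accurate angle measurement.

```bash
python3 - <<'E'
from h import *
p=sensors.read_state()["eef_pos"].copy(); p[:2]+=70*np.array([np.cos(PSI),np.sin(PSI)]); p[2]=215
ctrl.move_l(p,rot(PSI),vel=150); ctrl.hold(.1)
s,im,_=snap("wrist","w4"); print(s["t"],s["eef_pos"])
cv2.imwrite("pics/w4c.png",cv2.resize(im[0:300,170:370],None,fx=2.,fy=2.,interpolation=cv2.INTER_CUBIC)[:,:,::-1])
m,b=blobs(im,(20,130,120),(32,255,255),20); print("brass",b)
m,b=blobs(im,(0,170,110),(5,255,255),8); print("red",b)
E
```

```text
10.1167 [543.66134068 112.88891545 214.66092731]
brass [(np.int32(83), [238.7, 217.7], [234, 213, 11, 10]), (np.int32(70), [299.2, 218.4], [295, 214, 10, 10])]
red [(np.int32(8), [270.5, 177.5], [270, 176, 2, 4]), (np.int32(287), [507.8, 333.2], [496, 322, 28, 27])]
```

View pics/w4c.png

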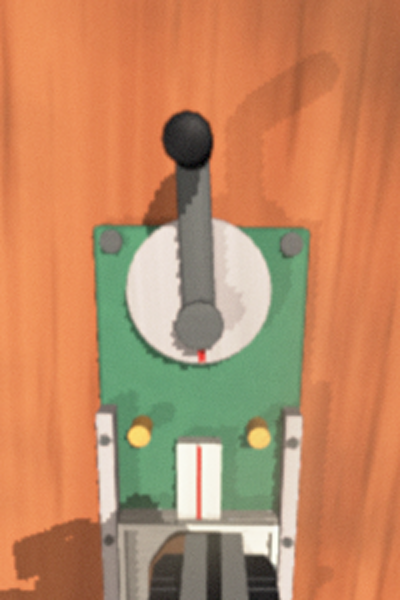

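```bash
python3 - <<'E'
from h import *
z=np.load("w4.npz");P,R=z["pos"],z["rot"];f=lambda u,v,h:onz("wrist",(u,v),h,P,R)[:2]
def an(d): return np.arctan2(d[1],d[0])
a,b=f(238.7,217.7,32),f(299.2,218.4,32); y=a-b; psi=an(y)-np.pi/2
mid=(a+b)/2; piv=f(269.5,162.5,47); pv2=mid+62*np.array([np.cos(psi),np.sin(psi)])
h=f(263.7,68.5,94); red=f(271,178.5,30)
print("psi",psi,PSI,np.hypot(*y),piv,pv2)
for q in (piv,pv2,PIV): print(an(h-q)-psi,np.hypot(*(h-q)), an(q-red)-psi)
# lever arm centreline at z=41 by edges
g=cv2.cvtColor(z["p"],cv2.COLOR_RGB2GRAY).astype(int)
for v in (120,130,140,148): print(v,g[v,252:286].tolist())
E
```

```text
psi -4.589414756271909 1.7082390678740942 64.39736386359309 [533.8139744  139.82268011] [533.27880142 139.67889112]
6.331530175068086 79.48855951229935 6.349731138569273
6.324592157019709 79.5409204218993 6.377958862515507
6.326949111608884 80.3620966759903 6.3702078851770185
120 [228, 227, 228, 227, 220, 179, 148, 113, 97, 118, 120, 120, 121, 124, 124, 126, 127, 129, 130, 124, 124, 121, 120, 112, 142, 191, 208, 212, 210, 208, 211, 225, 227, 226]
130 [227, 226, 226, 228, 226, 222, 214, 184, 124, 109, 117, 123, 118, 125, 122, 129, 128, 126, 126, 129, 122, 125, 120, 110, 134, 185, 208, 207, 208, 207, 207, 214, 223, 226]
140 [226, 225, 226, 225, 225, 224, 227, 214, 143, 103, 115, 124, 123, 123, 122, 121, 127, 119, 126, 126, 124, 121, 116, 114, 116, 158, 195, 204, 205, 207, 217, 225, 227, 224]
148 [225, 225, 223, 224, 225, 225, 220, 202, 151, 106, 105, 118, 123, 120, 119, 121, 122, 121, 114, 119, 119, 125, 119, 114, 113, 141, 189, 202, 204, 206, 202, 204, 203, 205]
```

The cam is at about +0.04 rad, so I'll give it a small corrective nudge and then re-check.

```bash
python3 - <<'E'
from h import *
off=19.87
p,R=tcp(.05,off+40,z=150); ctrl.move_ptp(p,R); p[2]=80; ctrl.move_l(p,R,vel=120)
p,R=tcp(.05,off+4); ctrl.move_l(p,R,vel=80)
p,R=tcp(.012,off); ctrl.move_l(p,R,vel=25); ctrl.hold(.1); print(sensors.read_state()["force"],sensors.read_state()["eef_pos"],p)
p,R=tcp(.012,off+40); ctrl.move_l(p,R,vel=100)
p[2]=160; ctrl.move_l(p,R)
ctrl.move_ptp([543.7,112.9,215],rot(1.701)); ctrl.hold(.1)
s,im,_=snap("wrist","w5"); print(s["t"],s["eef_pos"])
cv2.imwrite("pics/w5c.png",cv2.resize(im[0:300,170:370],None,fx=2.,fy=2.,interpolation=cv2.INTER_CUBIC)[:,:,::-1])
m,b=blobs(im,(20,130,120),(32,255,255),20); print("brass",b)
m,b=blobs(im,(0,0,0),(180,255,70),100); print("dark",[x for x in b if x[1][1]<120])
E
```

```text
[-5.63892803 -1.10154297  2.45679804] [500.08823544 214.80213098  79.51186009] [502.04049842 215.04994918  80.        ]
16.4333 [543.31967394 113.15263363 214.53628432]
brass [(np.int32(80), [239.2, 218.2], [235, 214, 10, 10]), (np.int32(73), [299.6, 218.6], [295, 214, 10, 10])]
dark [(np.int32(497), [265.1, 71.8], [253, 57, 24, 30])]
```

View pics/w5c.png

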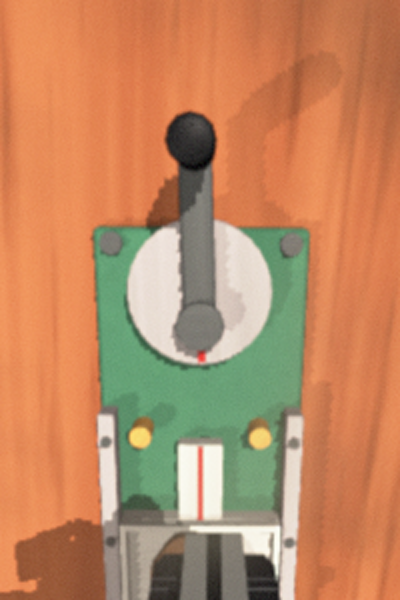

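```bash
python3 - <<'E'
from h import *
an=lambda d:np.arctan2(d[1],d[0])
for nm,a,b,pv in(("w4",(238.7,217.7),(299.2,218.4),(269.5,162.5)),("w5",(239.2,218.2),(299.6,218.6),(269.7,163.2))):
    z=np.load(nm+".npz");P,R=z["pos"],z["rot"];f=lambda uv,h:onz("wrist",uv,h,P,R)[:2]
    A,B=f(a,32),f(b,32); psi=an(A-B)-np.pi/2+2*np.pi; mid=(A+B)/2; pv2=mid+62*np.array([np.cos(psi),np.sin(psi)])
    g=cv2.cvtColor(z["p"],cv2.COLOR_RGB2GRAY); m=(g<75).astype(np.uint8); m[90:]=0
    n,l,s,c=cv2.connectedComponentsWithStats(m); i=1+np.argmax(s[1:,4]); (cx,cy),r=cv2.minEnclosingCircle(cv2.findNonZero((l[:82]==i).astype(np.uint8)))
    C=[]
    for v in range(115,150,3):   # lever arm centre at z=41
        row=g[v].astype(float); e=[u for u in range(250,290) if row[u]<165]; C.append(f(((e[0]+e[-1])/2,v),41))
    C=np.array(C); k=np.polyfit(C[:,1],C[:,0],1); arm=np.arctan2(1,k[0])
    h=f((cx,cy),94); print(nm,"psi",psi,"handle px",cx,cy,r,"t:",an(h-f(pv,47))-psi,an(h-pv2)-psi,"arm",arm-psi)
E
```

```text
w4 psi 1.6937691390238765 handle px 264.5 69.5 14.30044937133789 t: 0.04114373432152263 0.03415050888735971 arm 0.05123513023255777
w5 psi 1.6927660751667872 handle px 266.0 69.5 14.009025573730469 t: 0.023555821025872614 0.015998583800752808 arm 0.031044252216132717
```

Cam is at about 0.02 rad. One more light nudge, then I'll place the fingers behind the blue plate.

```bash
python3 - <<'E'
from h import *
off=19.87
p,R=tcp(.03,off+35,z=150); ctrl.move_ptp(p,R); p[2]=80; ctrl.move_l(p,R,vel=150)
p,R=tcp(.02,off+5); ctrl.move_l(p,R,vel=100)
p,R=tcp(-.008,off); ctrl.move_l(p,R,vel=25); ctrl.hold(.1); print(sensors.read_state()["force"],sensors.read_state()["eef_pos"],p)
p,R=tcp(-.008,off+40); ctrl.move_l(p,R,vel=120)
p[2]=160; ctrl.move_l(p,R)
psi=1.698; u=np.array([np.cos(psi),np.sin(psi)]); c=PIV-80*u
ctrl.move_ptp([*(PIV-25*u),215],rot(psi)); ctrl.hold(.1); snap("wrist","w6")
q=c-(116+35)*u
ctrl.move_ptp([*q,150],rot(psi)); ctrl.move_l([*q,68],vel=120)
ctrl.hold(.1); s,_,_=snap("wrist","w7"); print(s["t"],s["eef_pos"],s["force"])
an=lambda d:np.arctan2(d[1],d[0])
z=np.load("w6.npz");im=z["p"];P,R=z["pos"],z["rot"];f=lambda uv,h:onz("wrist",uv,h,P,R)[:2]
m,b=blobs(im,(20,130,120),(32,255,255),20); b=[x[1] for x in b if 220<x[1][0]<320]; print(b)
A,B=f(b[0],32),f(b[1],32); psi=an(A-B)-np.pi/2+2*np.pi; psi=min((psi,psi-2*np.pi),key=lambda x:abs(x-1.7)); pv2=(A+B)/2+62*np.array([np.cos(psi),np.sin(psi)])
g=cv2.cvtColor(im,cv2.COLOR_RGB2GRAY); m=(g<75).astype(np.uint8); m[90:]=0
n,l,s,c=cv2.connectedComponentsWithStats(m); i=1+np.argmax(s[1:,4]); (cx,cy),r=cv2.minEnclosingCircle(cv2.findNonZero((l[:82]==i).astype(np.uint8)))
h=f((cx,cy),94); print(psi,pv2,cx,cy,r,an(h-pv2)-psi)
E
```

```text
[-4.50902754 -0.41351318  3.8972375 ] [501.75148883 215.51180131  79.75752067] [503.56970756 215.66586765  80.        ]
24.3083 [564.03505149 -90.43964927  69.30131989] [-0.16984241  0.06586265  0.01471352]
[[246.0, 220.2], [306.0, 220.4]]
1.6931765737542772 [533.41450042 139.71047899] 275.5 72.04545593261719 13.055132865905762 0.00829411832019944
```

View pics/w7.png

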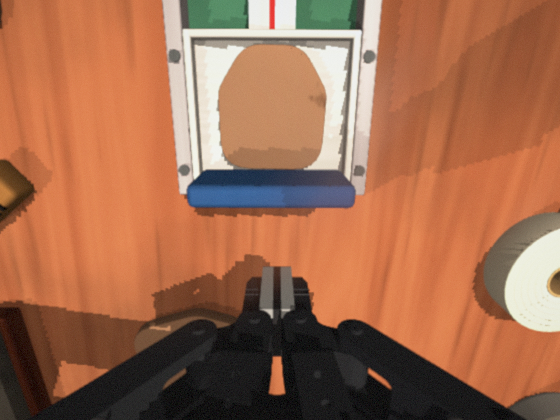

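View pics/w6.png

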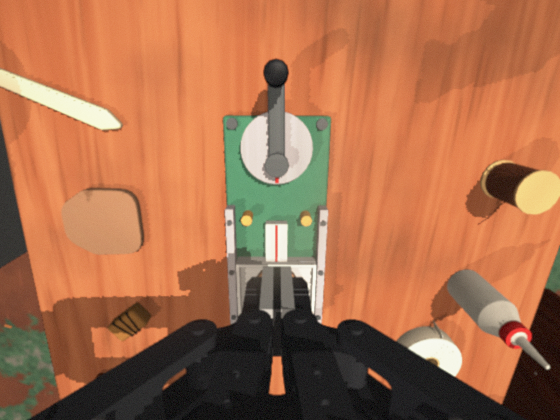

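The cam is now within about 0.01 rad: red mark (277,180) in line with the nose line (276,240). The fingertips (277,280) are centred behind the blue plate. Now I'll push the slide.

```bash
python3 - <<'E'
from h import *
psi=1.695; u=np.array([np.cos(psi),np.sin(psi)]); c=np.array([533.5,139.4])-80*u
jx=lambda:(sensors.read_state()["eef_pos"][:2]-c)@u
T=lambda x:[*(c+x*u),68]
ctrl.move_l(T(-133),rot(psi),vel=120)
hit=ctrl.move_l(T(-118),vel=40,threshold=2.); print(hit,jx())
ctrl.move_l(T(-92),vel=50); s=sensors.read_state();print(jx(),s["force"])
hit=ctrl.move_l(T(-72),vel=15,threshold=7); s=sensors.read_state(); print(hit,jx(),s["force"],s["t"])
ctrl.hold(.1); s,_,_=snap("wrist","w8"); print(jx(),s["force"])
snap("side","s8")
E
```

```text
False -117.83829260140033
-91.8285747322639 [-1.18849272  0.14457651 -0.06276766]
False -72.08608509316267 [-0.52390702 -1.26177822 -0.97648045] 27.3417
-72.0866504646619 [ 0.06434729  0.62026773 -0.19277303]
```

View pics/w8.png

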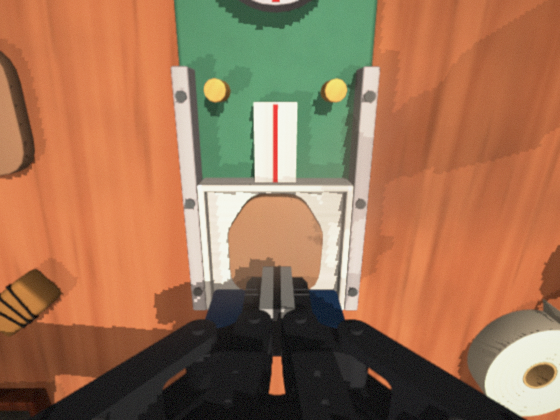

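```bash
python3 - <<'E'
from h import *
psi=1.695; u=np.array([np.cos(psi),np.sin(psi)]); c=np.array([533.5,139.4])-80*u
for nm,pts in (("w7",[((272,32),30,"shoulder"),((272,170),67,"plate front top"),((272,195),67,"plate rear")]),("w8",[((275,183),30,"sh"),((275,102),30,"nose"),((215,90),32,"stopL"),((230,292),67,"plate")]),("w5",[((270,259),30,"sh"),((270,220),30,"nose")])):
    z=np.load(nm+".npz");P,R=z["pos"],z["rot"]
    for uv,h,l in pts: print(nm,l,(onz("wrist",uv,h,P,R)[:2]-c)@u)
E
```

```text
w7 shoulder -33.85680702538795
w7 plate front top -97.57084749250203
w7 plate rear -109.64207737647043
w8 sh -32.69347887850794
w8 nose 12.007312039224797
w8 stopL 18.11232965198547
w8 plate -82.35234525642309
w5 sh -30.515835084141507
w5 nose 15.890656469724966
```

View pics/s8.png

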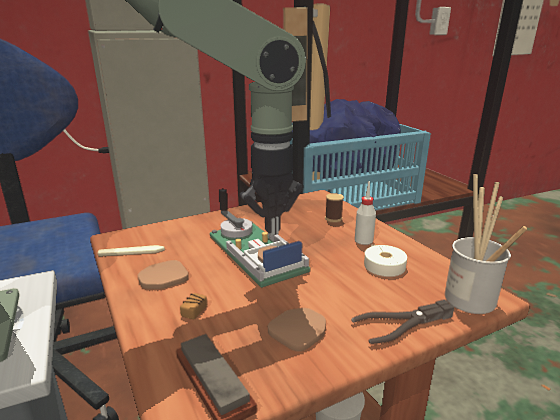

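```bash
python3 - <<'E'
from h import *
s=sensors.read_state(); P,R=s["eef_pos"],s["eef_rot"]; print(P,R.round(3),s["q"].round(3),s["grip_width"])
def proj(n,X):
    c,Rc,o=camT(n,P,R); q=Rc.T@(X-o); a=q[:2]/q[2]; a=a*(1+c["k1"]*(a@a)); return (c["mtx"][:2,:2]@a+c["mtx"][:2,2]).round(1),q[2].round(0)
for n in("side","scene","wrist"):
    for z in (0,10,25): print(n,z,proj(n,P+R@np.array([0,0,z])))
psi=1.695; u=np.array([np.cos(psi),np.sin(psi)]); c=np.array([533.5,139.4])-80*u
print("plate rear top",proj("side",np.array([*(c-116*u),67])),"bottom",proj("side",np.array([*(c-116*u),25])))
z=np.load("s8.npz"); cv2.imwrite("pics/s8c.png",cv2.resize(z["p"][170:300,190:340],None,fx=5,fy=4.5,interpolation=cv2.INTER_CUBIC)[:,:,::-1])
d=z["d"]; print("depth col277",d[200:260:4,277].round(0))
d=np.load("w8.npz")["d"]; print(d[255:330:6,277].round(0))
E
```

```text
[552.35531747 -11.50787117  68.00718989] [[-0.124  0.992  0.   ]
 [ 0.992  0.124  0.   ]
 [-0.     0.    -1.   ]] [-0.178  0.337  1.728  0.     1.077 -0.302] 0.1727304792919293
side 0 (array([272.5, 237.4]), np.float64(832.0))
side 10 (array([272.6, 242. ]), np.float64(836.0))
side 25 (array([272.6, 248.7]), np.float64(842.0))
scene 0 (array([288.5, 200.9]), np.float64(990.0))
scene 10 (array([288.5, 204.2]), np.float64(997.0))
scene 25 (array([288.6, 209. ]), np.float64(1006.0))
wrist 0 (array([275.3, 275.6]), np.float64(171.0))
wrist 10 (array([275.3, 266.4]), np.float64(180.0))
wrist 25 (array([275.4, 254.2]), np.float64(194.0))
plate rear top (array([284.3, 247. ]), np.float64(798.0)) bottom (array([284.2, 266.5]), np.float64(816.0))
depth col277 [792. 796. 797. 801. 810. 809. 810. 815. 817. 920. 919. 889. 792. 792.
 794.]
[204. 207. 155. 149. 143. 139. 134. 131. 128. 124. 125. 125. 127.]
```

View pics/s8c.png

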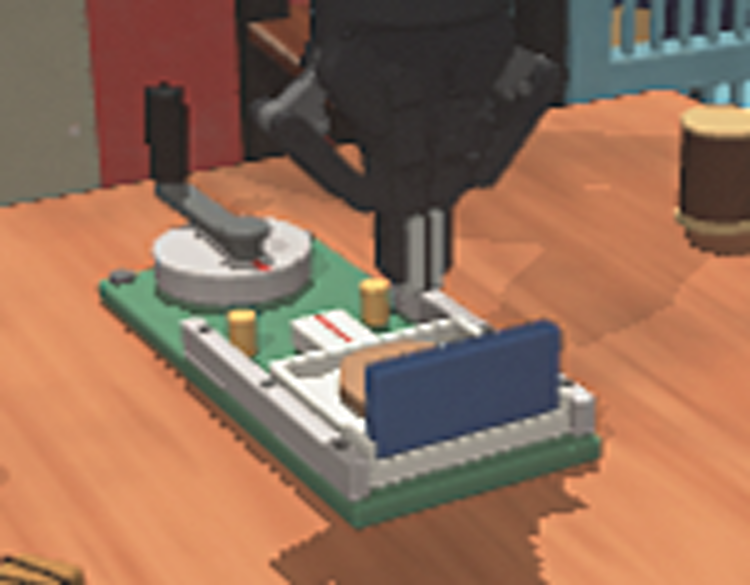

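```bash
python3 - <<'E'
from h import *
z=np.load("w8.npz");P,R=z["pos"],z["rot"]
def pt(n,img,uv):
    c,Rc,o=camT(n,P,R); return (o+Rc@(ray(c,uv)*img[int(uv[1]),int(uv[0])])).round(1)
for uv in ((270,268),(285,268),(270,275),(285,285),(270,300),(80,320),(275,140),(275,230),(215,90)): print("w",uv,pt("wrist",z["d"],uv))
s=np.load("s8.npz")["d"]
for uv in ((277,232),(277,226),(280,230),(272,231),(270,225),(180,275),(285,255)): print("s",uv,pt("side",s,uv))
E
```

```text
w (270, 268) [5.485e+02 1.000e-01 8.230e+01]
w (285, 268) [555.3   1.3  82.8]
w (270, 275) [5.486e+02 2.000e-01 8.880e+01]
w (285, 285) [555.    1.   97.3]
w (270, 300) [5.490e+02 2.000e-01 1.081e+02]
w (80, 320) [ 4.089e+02 -1.081e+02 -2.000e-01]
w (275, 140) [544.3  51.6  26.8]
w (275, 230) [ 5.507e+02 -1.000e-01  3.390e+01]
w (215, 90) [509.8  74.1  31.9]
s (277, 232) [556.9 -23.1  84. ]
s (277, 226) [557.5 -21.8  96. ]
s (280, 230) [634.3 138.5   1.6]
s (272, 231) [547.3 -21.2  87.1]
s (270, 225) [544.5 -18.6  99.2]
s (180, 275) [372.5  15.2  12.6]
s (285, 255) [558.3 -57.2  50.9]
```

The slide has not moved. Both cameras show the closed fingertips about 12 mm above the TCP, at z≈80 here, instead of 25 mm below it. They passed over the 67 mm plate without touching anything. I'll go back over it and lower the tool properly, with the contact check as a gate.

```bash
python3 - <<'E'
from h import *
psi=1.695; u=np.array([np.cos(psi),np.sin(psi)]); c=np.array([533.5,139.4])-80*u
jx=lambda:(sensors.read_state()["eef_pos"][:2]-c)@u
T=lambda x,z:[*(c+x*u),z]
ctrl.move_l(T(-80,85),rot(psi),vel=150)
ctrl.move_l(T(-145,85),vel=150)
hit=ctrl.move_l(T(-145,36),vel=80,threshold=6); print("down hit",hit,sensors.read_state()["eef_pos"])
if not hit:
    hit=ctrl.move_l(T(-116,36),vel=40,threshold=2.5); s=sensors.read_state(); print(hit,jx(),s["force"],s["t"])
    snap("side","s9"); snap("wrist","w9")
E
```

```text
down hit False [561.59133952 -83.95057248  35.97179554]
True -125.31199642683308 [ 0.44727486  0.55484148 -0.80518689] 29.6833
```

View pics/s9.png

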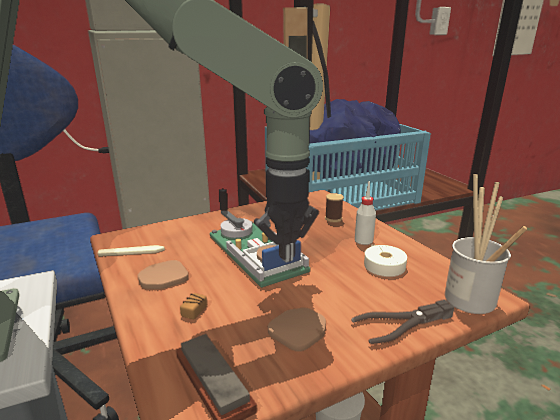

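View pics/w9.png

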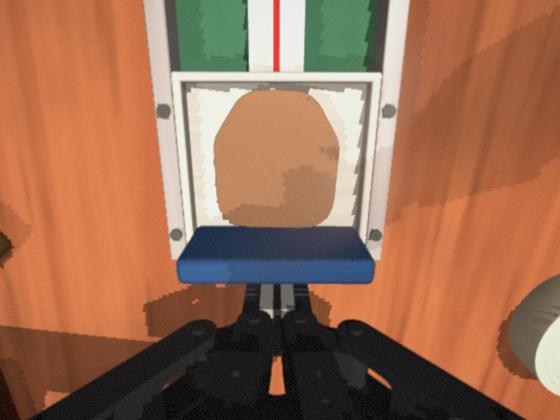

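The fingertips are now behind the plate and touching it (side view 288,255; contact about 10 mm behind the face, as expected). Now I'll push home.

```bash
python3 - <<'E'
from h import *
psi=1.695; u=np.array([np.cos(psi),np.sin(psi)]); c=np.array([533.5,139.4])-80*u
jx=lambda:(sensors.read_state()["eef_pos"][:2]-c)@u
T=lambda x,z=36:[*(c+x*u),z]
h=ctrl.move_l(T(-87),vel=40,threshold=15); s=sensors.read_state(); print(h,jx(),s["force"])
h=ctrl.move_l(T(-75),vel=12,threshold=10); s=sensors.read_state(); print(h,jx(),s["force"],s["t"])
ctrl.hold(.3); s,_,_=snap("wrist","w10"); print(jx(),s["force"],s["t"])
E
```

```text
False -86.55850096186462 [-0.07387571  0.3201898   0.53269229]
True -83.99100221867393 [ 1.17921868 -0.5996225   0.29970279] 31.4833
-83.9925149153771 [-0.08249279  0.05022061  0.52002099] 31.7833
```

View pics/w10.png

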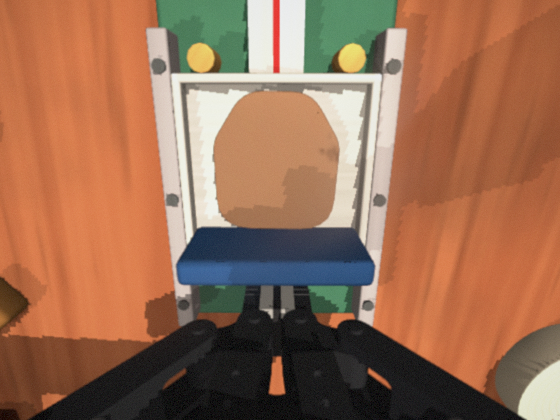

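Still a few mm short of home, as the threshold stopped it early. I'll press on lightly.

```bash
python3 - <<'E'
from h import *
psi=1.695; u=np.array([np.cos(psi),np.sin(psi)]); c=np.array([533.5,139.4])-80*u
jx=lambda:(sensors.read_state()["eef_pos"][:2]-c)@u
T=lambda x,z=36:[*(c+x*u),z]
for x in (-83,-82,-81,-80,-79,-78,-77,-76,-75):
    h=ctrl.move_l(T(x),vel=15,threshold=25); s=sensors.read_state(); print(x,h,jx().round(2),s["force"].round(1),round(s["t"],2))
    if h or -s["force"][:2]@u>14: break
ctrl.hold(.2)
s,_,_=snap("wrist","w11"); print(jx(),s["force"])
E
```

```text
-83 False -83.97 [-0.5 -5.5 -2.5] 32.08
-82 False -83.96 [ 0.4 -8.  -2.9] 32.33
-81 False -83.93 [  0.4 -10.4  -4.8] 32.58
-80 False -83.94 [  0.3 -13.1  -3.9] 32.83
-79 False -83.95 [ -0.4 -16.   -4.5] 33.08
-83.97812277608882 [  0.43639638 -15.53286757  -4.72625502]
```

View pics/w11.png

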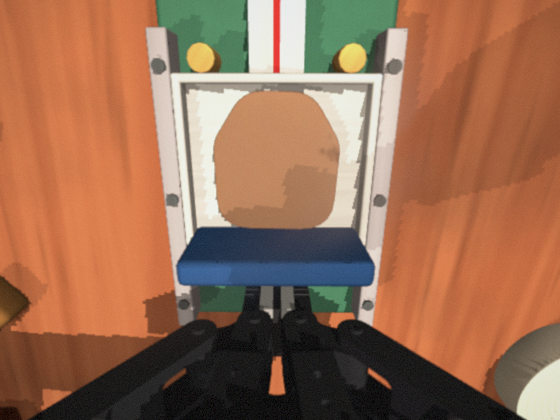

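```bash
python3 - <<'E'
from h import *
psi=1.695; u=np.array([np.cos(psi),np.sin(psi)]); c=np.array([533.5,139.4])-80*u
T=lambda x,z=36:[*(c+x*u),z]
ctrl.move_l(T(-105),rot(psi),vel=120); ctrl.move_l(T(-105,170),vel=200); ctrl.move_l(T(-55,200),vel=150); ctrl.hold(.1)
s,im,d=snap("wrist","w12"); print(s["t"])
cv2.imwrite("pics/w12c.png",cv2.resize(im[50:300,190:360],None,fx=3.2,fy=2.4,interpolation=cv2.INTER_CUBIC)[:,:,::-1])
m,b=blobs(im,(20,130,120),(32,255,255),20); print("brass",[x[:2] for x in b if 200<x[1][0]<350])
E
```

```text
35.1583
brass [(np.int32(122), [241.7, 112.7]), (np.int32(114), [311.7, 113.0])]
```

View pics/w12.png

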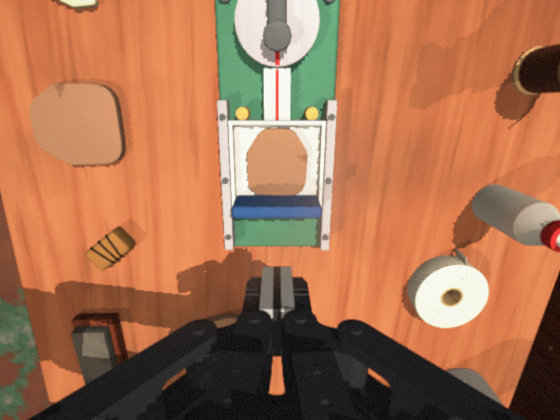

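View pics/w12c.png

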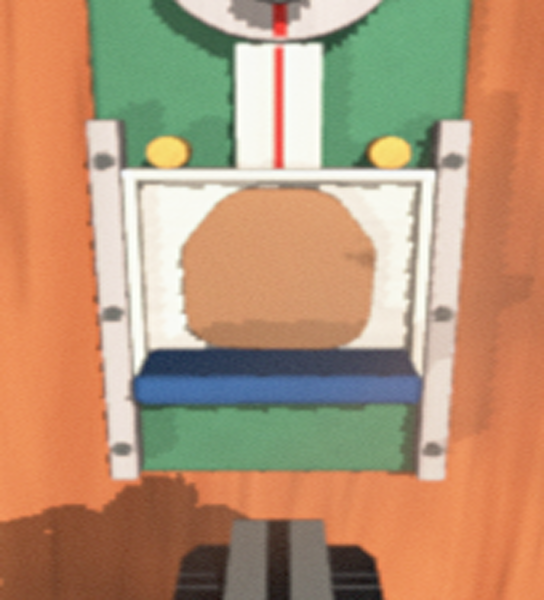

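```bash
python3 - <<'E'
from h import *
psi=1.695; u=np.array([np.cos(psi),np.sin(psi)]); c=np.array([533.5,139.4])-80*u
def j(nm,uv,h):
    z=np.load(nm+".npz"); return round(float((onz("wrist",uv,h,z["pos"],z["rot"])[:2]-c)@u),1)
# crop->pix
k=lambda x,y:(190+x/3.2,50+y/2.4)
for l,p,h in(("stopL",k(167,152),32),("stop near edge",k(167,168),32),("shoulder",k(280,170),30),("nose",k(280,42),30),("plate front top",k(280,350),67),("plate rear top",k(280,375),67)): print(l,j("w12",p,h))
im=np.load("w12.npz")["p"]; g=cv2.cvtColor(im,cv2.COLOR_RGB2GRAY)
for u_ in (242,312): print(g[104:134,u_].tolist(), im[104:134,u_,2].tolist())
print(g[50:76,268].tolist())
E
python3 - <<'E'
import cv2,numpy as np
im=np.load("w12.npz")["p"]
cv2.imwrite("pics/w12d.png",cv2.resize(im[55:135,225:330],None,fx=7,fy=7,interpolation=cv2.INTER_NEAREST)[:,:,::-1])
E
```

```text
stopL 18.1
stop near edge 12.2
shoulder 11.3
nose 56.9
plate front top -50.4
plate rear top -60.1
[138, 138, 150, 195, 217, 218, 217, 217, 215, 216, 215, 214, 214, 212, 211, 198, 203, 237, 249, 247, 225, 188, 176, 197, 239, 248, 249, 249, 248, 249] [120, 117, 105, 105, 116, 115, 116, 116, 112, 115, 112, 113, 112, 111, 110, 110, 161, 228, 242, 239, 212, 170, 159, 181, 229, 241, 243, 243, 240, 242]
[142, 139, 151, 204, 221, 220, 219, 220, 217, 216, 216, 216, 214, 209, 210, 196, 190, 234, 248, 247, 235, 194, 188, 236, 248, 247, 246, 247, 247, 247] [122, 118, 112, 114, 120, 118, 118, 121, 115, 113, 118, 117, 113, 108, 109, 104, 150, 233, 247, 241, 222, 174, 169, 224, 239, 239, 237, 239, 238, 239]
[136, 138, 139, 138, 137, 138, 140, 135, 139, 140, 148, 189, 225, 232, 228, 186, 107, 98, 168, 233, 247, 248, 247, 249, 248, 248]
```

View pics/w12d.png

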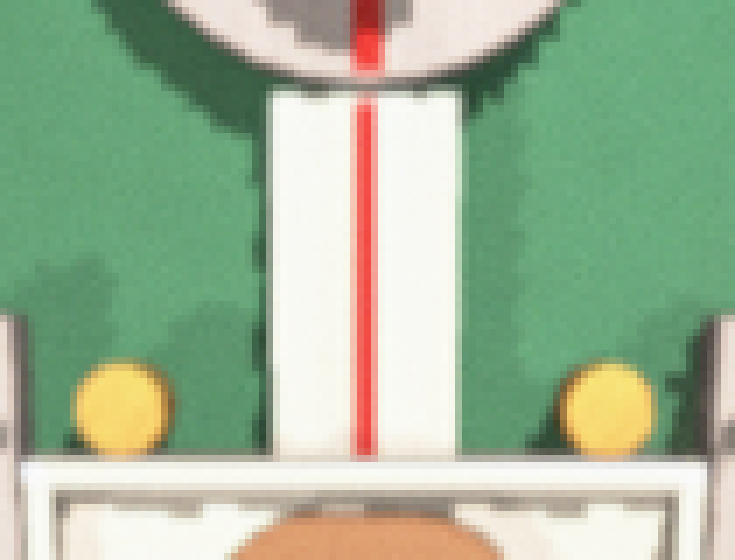

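Both shoulders touch the brass stops with no green gap, and the red cam mark lines up with the nose line. One last handle angle check, then I'll hand in.

```bash
python3 - <<'E'
from h import *
psi=1.695; u=np.array([np.cos(psi),np.sin(psi)])
ctrl.move_l([*(PIV-25*u),215],rot(psi),vel=150); ctrl.hold(.1); s,im,_=snap("wrist","w13")
P,R=s["eef_pos"],s["eef_rot"]; f=lambda uv,h:onz("wrist",uv,h,P,R)[:2]; an=lambda d:np.arctan2(d[1],d[0])
m,b=blobs(im,(20,130,120),(32,255,255),20); b=[x[1] for x in b if 220<x[1][0]<320]
A,B=f(b[0],32),f(b[1],32); ps=(an(A-B)-np.pi/2)%(2*np.pi); pv2=(A+B)/2+62*np.array([np.cos(ps),np.sin(ps)])
g=cv2.cvtColor(im,cv2.COLOR_RGB2GRAY); m=(g<75).astype(np.uint8); m[90:]=0
n,l,st,c=cv2.connectedComponentsWithStats(m); i=1+np.argmax(st[1:,4]); (cx,cy),r=cv2.minEnclosingCircle(cv2.findNonZero((l[:82]==i).astype(np.uint8)))
print(ps,an(f((cx,cy),94)-pv2)-ps,s["t"],s["force"])
E
```

```text
1.6905432258372333 0.008405726459185914 36.1917 [-0.2719728  -0.25657481 -0.99780451]
```

View pics/w13.png

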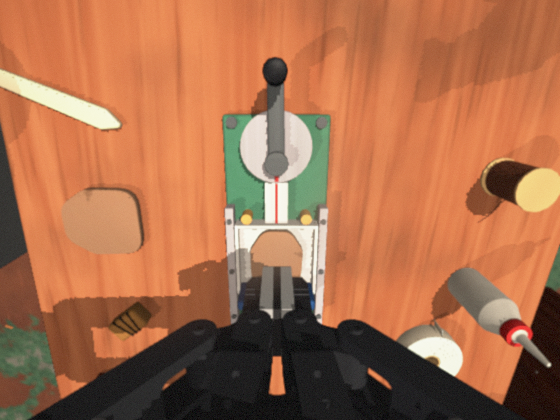

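The handle (275,72) points straight ahead, the nose meets the cam at the red mark (277,178), and the bystanders are where they were.

```bash
python3 -c "
from plant import ctrl
print(ctrl.finish_job())"
```

```text
the job is handed in; nothing more can be done
None
```

The job is done and handed in at about 36 s of the 51 s allowed. The cam is at its low point, and the slide was then pushed home against both brass stops. I used only closed-fingertip pushes.

**Final checks**
- **Cam:** it measured about 0.008 rad from the low point, both before and after the slide push. The red mark lines up with the nose line.
- **Slide:** both shoulders touch the stops with no gap visible. The slide did not move under a 15 N push.
- **Surroundings:** the heel lift is still in the tray, and the bystanders in view look where they were. I checked those by eye and did not measure them.

**What went wrong or disagreed**
- **First slide push:** it missed, passing over the plate without touching anything. The cameras showed the closed fingertips about 12 mm above the TCP, while `ctrl.tcp_to_tips` puts them 25 mm below it. I lowered the tool and repeated the push.
- **Handle pushes:** by the same offset, these were made near the top of the handle, but they worked.
- **Slide travel:** the arm's readings gave about 41 mm from detected contact to the stop, against 45 mm nominal. I relied on the pictures and the hard stop to judge that it was home.

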